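# Clamp a carbon seatpost in the saw guide with the ratchet knob

## Task

Get the carbon seatpost ready for cutting: slide it along the V of the saw guide until its lower end sits home on the length stop, gently, because carbon chips. Then clamp it by turning the red ratchet knob clockwise - by the knob only, not the steel collar under it, and moving down with the screw, without leaning on the knob or holding it up - until the pad is tight on the post and the ratchet slips; stop after three to six clicks. Leave the post clamped on its stop with the knob free, and do not knock the file, marker, tape roll or spoke key lying round the guide.

Things in the scene. Friction and masses are not known exactly. Their poses are not given: they have to be found in the camera images.
- saw_guide: grey-blue saw guide for tubes, 110 x 316 mm, fixed. Origin under the post's line at bench height; its y runs along the V from length stop (-y) to seatpost head (+y). Aluminium V from y -50 to 62 and 166 to 190 mm, 46 high, 54 wide; between them the post is free all round down to 10 mm. Blue bridge at y -10, 101 mm high, saw posts at y -60, 92 mm
- seatpost: black carbon seatpost, tube 27.2 mm across, 280 mm long, then a 40 mm long clamp head; 0.15 to 0.31 kg, lying loose in the V under the bridge, 20 to 50 mm short of the stop. Origin on the tube's axis at its lower end (the same point as post_end), 41 mm above the bench; y points along the tube to the head. COM about 168 mm from the lower end. Slides to the stop along the guide's -y with 1 to 6 N
- post_end (a point): centre of the seatpost's lower end face, on the tube's axis; home when it meets length_stop. Keep the push on the stop under 25 N; a light 5 to 10 N is plenty
- length_stop: centre of the face of the length stop, a firm black rubber button (22 mm across), at y -85 mm in the guide's frame, 41 mm above the bench; it faces the guide's +y
- pressure_pad: round black rubber pad, 28 mm, under the clamp's spindle at y -10 mm of the guide; it comes down on the tube's top. Origin on the spindle's axis at bench height less the screw's travel. Sprung, 12 N/mm: the knob's ratchet lets it press with 24 to 40 N; 50 N harms the post (turning the collar or leaning on the knob does that)
- knob_grip (a point): point on the axis of the red ratchet knob, 10 mm under its top; the knob is an upright cylinder 34 mm across and 26 mm tall, standing over the bridge with its axis upright (this point 148 mm above the bench when clamp_screw is 0). A steel collar 22 mm across, 14 mm tall, stands 2 mm below the knob. Seen from above, clockwise tightens; a grip of 20 to 30 N is plenty
- clamp_screw (a joint): travel of the clamp's screw down, m: 0.0008 to 0.0031 at the start, stop at 0.014. Knob, collar and pad go down 12 mm per clockwise turn (1.9 mm/rad). The pad meets a 27.2 mm post near 0.0055 and is tight 2 to 3.5 mm later. It takes 0.07 Nm to turn free and stays where it is left. If the fingers hold the knob up, the ratchet slips before the pad is tight
- ratchet (a joint): how far the knob has slipped on the collar, rad, clockwise positive, 0 at the start; the sprung ratchet clicks every 0.42 rad and slips at 0.11 to 0.14 Nm (it varies), either way. Three clicks are 1.26, six 2.51; let go between clicks, it settles on the nearest. While the screw still turns it stays where it was
- file: flat file with an orange handle, 230 x 32 x 32 mm, lying behind the guide; origin under its middle
- marker: black and blue marker pen, 141 x 15 x 14 mm, lying in front of the guide; origin under its middle
- tape_blue: roll of blue tape, 70 mm across, 24 mm high, behind the guide; origin under its middle
- spoke_key: round red spoke key, 35 mm across, 8 mm high, in front of the guide; origin under its middle

How it is judged:
By the outcome, as a careful person would: the job done as asked, in the order asked, and still so for the second after the job is handed in, with the robot touching nothing.
It also fails if it takes over 72 s, if anything falls off the work surface, if the arm or the gripper's body presses on something with over 40 N, if the wrist force passes 120 N, or if a joint passes its speed limit or range.

## Robot

A 6-joint arm with a two-finger parallel gripper is mounted at the origin on a cart in front of the work surface, level with it; the furniture and walls round the work are solid. World frame = base frame: x ahead of the robot, y to its left, z up, the work surface at z = 0. Lengths are in m, angles in rad, forces in N, time in s.
With the tool pointing down it reaches from about 0.25 to 0.725 m from the base axis. Payload 4 kg.
Tool frame: the origin (TCP) lies midway between the tips of the shut fingers; the grasp point (between the pads) lies 19 mm behind it; z points along the fingers, y is the line along which they close (so a half turn about z gives the same grasp; the last joint's range is limited). The gripper opens to 85 mm and grips with 20 to 120 N. Pads are 22 mm wide; open, the fingers measure 114 mm over their backs; the gripper's body (76 mm by 85 mm) begins 54 mm behind the grasp point. The pads swing forward as they close: fully open they stand 13 mm farther back than shut.
Start: joints at [-1.16, 0.241, 0.005, 1.335, 0, 1.571], TCP at [0.2, -0.458, 0.231] pointing down, gripper open.
Joint ranges: [-2.72, 2.72], [-1.05, 1.87], [-1.09, 1.28], [-1.99, 2.15], [-1.42, 1.44], [-3.14, 3.14]. Speed limits (rad/s): [2.79, 2.79, 3.14, 3.14, 3.14, 3.14].

## Interface

Orientations are given as a unit quaternion [x, y, z, w].
In Python, from workcell import get_obs, camera, job_done, silhouettes gives the robot as it stands. The module is installed in compiled form; this text tells all that it offers.
- The arm moves only by the tool drive_tool, never from a script. Its argument "increments" is a list of rows, each a list of 3 entries, a list of its own where there are three numbers: the shift along the world's x, y, z in mm, then the turn, a rotation vector about the world's x, y, z in degrees, then the opening, from 0 (shut) to 1 (fully open). A call has 1 to 8 rows; each row shifts and turns the commanded pose from where the row before left it; what a row does not reach is not made up. A row lasts 1/12 s, in which the tool goes at most 41.7 mm and 7.16 degrees, less where a joint would pass 70% of its speed; a pose out of reach is approached as far as the arm can. A call is refused whole if a number of a shift passes 41.7 or a number of a turn 7.16, either way. A call with a gripper value outside its range is refused whole. The fingers move at their own pace and stop on an object; the grip force is fixed at half the most. Time passes only in rows, so rows that do not move let the fingers close. It gives the time, the measured TCP pose, the force, the opening and the grip force at its end, in the units of the state.
- get_obs(): the state, without advancing time (a new reading comes with each control period).
- camera(name): name is "side" or "top" or "wrist"; returns a dict with "image" (400x640x3 uint8, red, green, blue), "K" (3x3 intrinsics, pixels), "k1" (the pictures are not rectified: a ray, as slopes to the right and down, at radius r is drawn at 1 + k1 r^2 times it, then the intrinsics apply), "view" (4x4, takes a point from world to camera coordinates). Camera axes: x right, y down, z forward; pixel columns grow to the right and rows downward; lengths in m; the calibration is good to about 2 mm. A picture is of the moment at which its call begins. There is no depth.
- job_done(): hands the job in; it is judged then, once.
Trained networks look in a picture, given as the dict that the camera call returned (one of the last four; its "shot" number tells which), for a name from the list of things; names that differ only in an ending like _2 or _b are one class to them, and where a whole thing is asked for, a point or a joint stands for the part that bears it (a point fixed in the world has none). Each returns a list of dicts, best first, with "conf" (0 to 1); they miss things now and then, are a little off and sometimes report something else, mostly with a low value. They report only what shows in the picture. A call takes as long as a camera call.
- silhouettes(query, picture): "region" (400x640 bool, what is visible of it) and "bbox" ([left, top, right, bottom] in pixels, round what is visible of it).
The state is a dict: "clock": time; "joint_pos": joint angles; "joint_vel": joint speeds; "tau": joint torques, N m; "eef_pos": TCP position; "tool_rot": TCP orientation; "ft_force": force on the tool from outside, world axes, zero at the start; "ft_torque": the same for the moment, N m; "grip_width": finger opening in m; "grasp_force": force on a finger pad.
Only numpy, scipy, OpenCV 4.12 (cv2) and the standard library are available. Lean on these libraries where they do the work, as an engineer would, in place of code of your own. Each camera call takes 0.05 s, during which the arm holds its last target. There are 200 camera calls.

## Working session

There is one attempt and no reset: what is moved stays moved. The work goes in short steps, Python scripts to look and compute and a tool call to move; the robot and the scene stay as the last step left them, time stands still between calls to the robot, and variables do not carry over. Pictures are saved under pics/ and viewed, at most 10 in all, crops included, and the job is handed in when it is done.

Besides the shell and the picture viewer there is one more tool, called after "Request:" by a JSON object that holds its "op" and its "data", one argument or row to a line. drive_tool: Moves the arm, as the interface text tells. Its arguments: {"type":"object","properties":{"increments":{"type":"array"}},"required":["increments"]}

```bash
mkdir -p pics
cat > h.py <<'E'
import numpy as np, cv2
from workcell import get_obs, camera, job_done, silhouettes
def save(p,n): cv2.imwrite('pics/'+n, p['image'][:,:,::-1])
def proj(p,X):
    X=np.atleast_2d(X); c=(p['view']@np.c_[X,np.ones(len(X))].T).T[:,:3]
    s=c[:,:2]/c[:,2:]; s=s*(1+p['k1']*(s**2).sum(1,keepdims=True))
    return s@p['K'][:2,:2].T+p['K'][:2,2]
def ray(p,uv):
    s0=(np.array(uv,float)-p['K'][:2,2])/np.array([p['K'][0,0],p['K'][1,1]]); s=s0.copy()
    for _ in range(20): s=s0/(1+p['k1']*(s@s))
    R=p['view'][:3,:3]; o=-R.T@p['view'][:3,3]; return o,R.T@np.array([s[0],s[1],1])
def atz(p,uv,z):
    o,d=ray(p,uv); return o+d*(z-o[2])/d[2]
E
python3 - <<'E'
from h import *
o=get_obs(); print({k:np.round(v,3) for k,v in o.items()})
for n in ['top','side']:
    p=camera(n); save(p,n+'0.png'); print(n,p['k1'],p['K'].tolist(),np.round(p['view'],3).tolist())
    for q in ['saw_guide','seatpost','knob_grip','length_stop','file','marker','tape_blue','spoke_key','pressure_pad']:
        for r in silhouettes(q,p)[:2]:
            ys,xs=np.nonzero(r['region']); c=(xs.mean(),ys.mean()) if len(xs) else (0,0)
            print(q,round(r['conf'],2),r['bbox'],np.round(c,1),np.round(atz(p,c,0.15 if q=='knob_grip' else 0.02),3))
E
```

```text
{'clock': np.float64(0.0), 'joint_pos': array([-1.16 ,  0.241,  0.004,  1.335, -0.   ,  1.571]), 'joint_vel': array([ 0.001, -0.   ,  0.001, -0.003,  0.002, -0.003]), 'tau': array([-0.0000e+00, -3.7232e+01,  2.5241e+01,  1.7000e-02, -0.0000e+00,
        0.0000e+00]), 'eef_pos': array([ 0.199, -0.458,  0.23 ]), 'tool_rot': array([ 0.979,  0.204, -0.   , -0.001]), 'ft_force': array([-0.724,  0.168, -0.019]), 'ft_torque': array([ 0.052, -0.018,  0.017]), 'grasp_force': np.float64(0.0), 'grip_width': np.float64(0.085)}
top -0.009011945553274982 [[438.0879872800635, 0.0, 316.85136003050854], [0.0, 438.0879872800635, 200.83276507562397], [0.0, 0.0, 1.0]] [[0.005, -1.0, -0.01, 0.009], [-0.998, -0.004, -0.057, 0.513], [0.057, 0.01, -0.998, 0.951], [0.0, 0.0, 0.0, 1.0]]
saw_guide 0.85 [234.8, 162.4, 375.8, 214.8] [324.7 190.2] [ 0.536 -0.005  0.02 ]
seatpost 0.59 [315.8, 175.9, 335.8, 192.4] [325.1 183.8] [ 0.55  -0.006  0.02 ]
seatpost 0.56 [192.4, 183.6, 338.9, 201.4] [254.5 189.9] [0.536 0.149 0.02 ]
knob_grip 0.54 [315.2, 173.0, 332.8, 193.1] [324.9 183.8] [ 0.538 -0.005  0.15 ]
file 0.89
[... 800 characters left out ...]
ip 0.63 [302.3, 190.9, 321.7, 212.1] [314.7 201.1] [ 0.539 -0.01   0.15 ]
length_stop 0.59 [304.6, 190.0, 322.4, 226.9] [314.6 204.1] [0.507 0.046 0.02 ]
file 0.84 [335.7, 203.9, 390.2, 297.6] [363.8 247.1] [0.651 0.001 0.02 ]
marker 0.92 [230.0, 208.7, 283.5, 252.8] [256.  229.3] [ 0.421 -0.07   0.02 ]
tape_blue 0.86 [383.8, 178.5, 416.4, 212.8] [400.2 194.7] [0.671 0.159 0.02 ]
spoke_key 0.45 [280.7, 166.1, 298.5, 181.3] [289.6 174. ] [0.417 0.091 0.02 ]
spoke_key 0.44 [305.2, 122.1, 374.1, 241.5] [342.8 173.7] [0.528 0.149 0.02 ]
pressure_pad 0.49 [310.6, 220.8, 317.4, 224.8] [314.  223.6] [0.529 0.002 0.02 ]
pressure_pad 0.28 [305.7, 191.6, 322.4, 211.7] [314.5 201.3] [0.504 0.052 0.02 ]
```

Run:
```python
import cv2
a=cv2.imread('pics/top0.png')[100:270,170:410]; b=cv2.imread('pics/side0.png')[100:310,220:430]
a=cv2.resize(a,None,fx=3.3,fy=3.3,interpolation=2)
cv2.imwrite('pics/a.png',a)
cv2.imwrite('pics/b.png',cv2.resize(b,None,fx=2.8,fy=2.8,interpolation=2))
```

```text
(no output)
```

View pics/a.png

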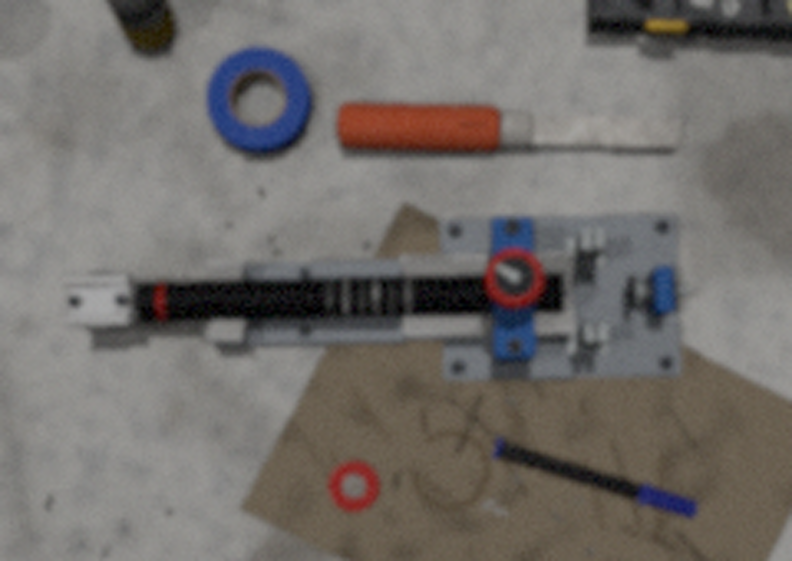

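View pics/b.png

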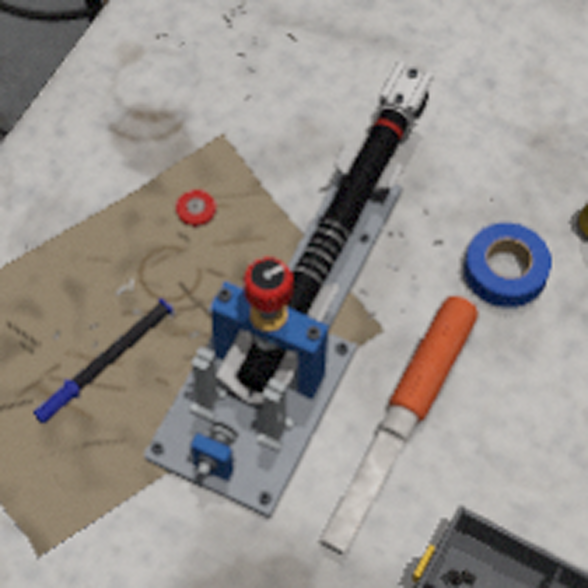

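The top picture shows the post along world y, with its head on the left at crop (100,300) and its lower end at crop x≈563. The stop button is near (630,296). The red knob stands over the bridge at (515,278). The side picture agrees.

Run:
```python
from h import *
p=camera('top')
c=lambda u,v:(170+u/3.3,100+v/3.3)
for n,uv,z in [('end',(563,292),.041),('ringc',(160,301),.041),('headfar',(66,299),.05),('headtop',(100,276),.06),('headbot',(100,324),.06),('stopface',(628,296),.041),('knobtop',(515,276),.157),
 ('b1',(455,229),.01),('b2',(662,226),.01),('b3',(458,367),.01),('b4',(666,362),.01)]:
    print(n,np.round(atz(p,c(*uv),z),4))
s=camera('side')
d=lambda u,v:(220+u/2.8,100+v/2.8)
# knob top triangulation
def tri(a,b):
    (o1,d1),(o2,d2)=a,b; A=np.c_[d1,-d2]; t=np.linalg.lstsq(A,o2-o1,rcond=None)[0]
    return (o1+d1*t[0]+o2+d2*t[1])/2, np.linalg.norm(o1+d1*t[0]-o2-d2*t[1])
print(tri(ray(p,c(515,276)),ray(s,d(269,273))))
print('headside', atz(s,d(404,88),.06), atz(s,d(388,127),.055))
for uv in [(160,456),(266,498),(343,349)]: print(atz(s,d(*uv),.01))
```

```text
end [ 0.5381 -0.0394  0.041 ]
ringc [0.5311 0.2234 0.041 ]
headfar [0.5314 0.2823 0.05  ]
headtop [0.5455 0.2578 0.06  ]
headbot [0.5147 0.2572 0.06  ]
stopface [ 0.5356 -0.0817  0.041 ]
knobtop [ 0.5372 -0.0069  0.157 ]
b1 [0.5831 0.0321 0.01  ]
b2 [ 0.5856 -0.1074  0.01  ]
b3 [0.49   0.0295 0.01  ]
b4 [ 0.494  -0.1099  0.01  ]
(array([ 0.53828915, -0.00607402,  0.15751155]), np.float64(0.002807503634282206))
headside [0.53139752 0.25681206 0.06      ] [0.53532223 0.21681382 0.055     ]
[ 0.49995033 -0.11390134  0.01      ]
[ 0.58821396 -0.10642711  0.01      ]
[0.58476531 0.03323278 0.01      ]
```

Request:
{"op": "drive_tool", "data": {
  "increments": [
    [[24,28,8],[0,0,5],0],
    [[24,28,8],[0,0,5],0],
    [[24,28,8],[0,0,5],0],
    [[24,28,8],[0,0,5],0],
    [[24,28,8],[0,0,5],0],
    [[24,28,8],[0,0,5],0],
    [[24,28,8],[0,0,5],0],
    [[24,28,0],[0,0,5],0]
  ]
}}

```text
clock: 1.77
eef_pos: [0.3933, -0.2333, 0.2892]
tool_rot: [0.849, 0.528, 0.001, 0.002]
ft_force: [0.1, -1.0, -0.1]
grip_width: 0.0001
grasp_force: 0.0
```

Request:
{"op": "drive_tool", "data": {
  "increments": [
    [[24,30,0],[0,0,5],0],
    [[24,30,0],[0,0,5],0],
    [[24,30,0],[0,0,5],0],
    [[24,30,0],[0,0,5],0],
    [[24,30,0],[0,0,5],0],
    [[10,30,0],[0,0,1.5],0],
    [[0,30,0],[0,0,0],0],
    [[0,0,0],[0,0,0],0]
  ]
}}

```text
clock: 2.43
eef_pos: [0.5221, -0.0196, 0.2868]
tool_rot: [0.705, 0.71, 0.0, -0.001]
ft_force: [-1.2, -0.9, 0.1]
grip_width: 0.0003
grasp_force: 0.0
```

Run:
```python
from h import *
p=camera('wrist'); save(p,'w1.png')
V=np.linalg.inv(p['view']); print(np.round(V,3).tolist(), p['K'][0,0],p['k1'], get_obs()['joint_pos'].round(3))
for q in ['knob_grip','seatpost']:
    for r in silhouettes(q,p)[:2]: print(q,round(r['conf'],2),r['bbox'])
```

```text
[[1.0, 0.007, 0.001, 0.521], [0.007, -0.949, -0.317, 0.062], [-0.002, 0.317, -0.949, 0.43], [0.0, 0.0, 0.0, 1.0]] 321.55816168827255 -0.05057665577931995 [-0.042  0.271  0.188  1.489  0.     1.523]
knob_grip 0.69 [318.6, 149.2, 357.1, 189.5]
seatpost 0.58 [318.7, 1.5, 343.8, 143.5]
```

View pics/w1.png

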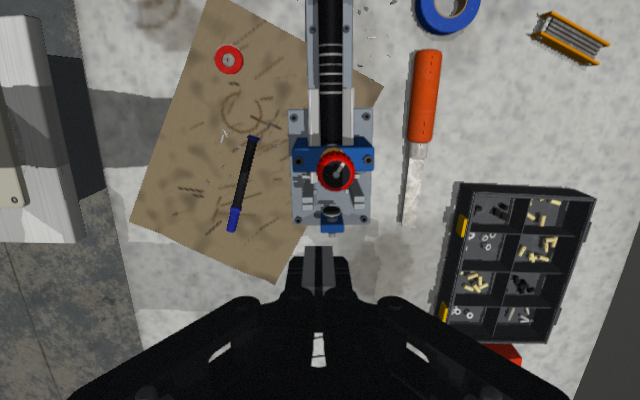

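The wrist view shows the knob at about (336,170), with the post running up the image and the stop at about (332,215).

Run:
```python
from h import *
def red(p,b):
    im=p['image'].astype(int); m=(im[...,0]>110)&(im[...,1]<80)&(im[...,2]<80); k=np.zeros_like(m); l,t,r,bt=[int(x) for x in b]; k[t-3:bt+4,l-3:r+4]=1
    m=(m&k).astype(np.uint8); c=max(cv2.findContours(m,0,2)[0],key=cv2.contourArea); h=np.zeros_like(m); cv2.drawContours(h,[cv2.convexHull(c)],-1,1,-1); return h>0
P=[]
for n in ['wrist','top','side']:
    p=camera(n); r=silhouettes('knob_grip',p); 
    if not r: print(n,'none'); continue
    m=red(p,r[0]['bbox']); P.append((n,p,m)); ys,xs=np.nonzero(m); print(n,r[0]['bbox'],xs.min(),xs.max(),ys.min(),ys.max(),m.sum())
a=np.linspace(0,2*np.pi,60)
def model(p,x,y,zt):
    C=[[x+.017*np.cos(t),y+.017*np.sin(t),z] for z in (zt,zt-.026) for t in a]
    u=proj(p,C).astype(np.float32); h=cv2.convexHull(u).astype(np.float32); return h
from scipy.optimize import minimize
def cost(v,Ps):
    s=0
    for n,p,m in Ps:
        h=model(p,*v); M=cv2.moments(h); ys,xs=np.nonzero(m)
        s+=(M['m10']/M['m00']-xs.mean())**2+(M['m01']/M['m00']-ys.mean())**2
    return s
for Ps in [P]+[[P[i],P[j]] for i in range(len(P)) for j in range(i)]:
    r=minimize(cost,[.538,-.006,.157],args=(Ps,),method='Nelder-Mead',options=dict(xatol=1e-5,fatol=1e-5,maxiter=800)); print([q[0] for q in Ps],r.x.round(4),r.fun.round(2))
for n,p,m in P:
    r=minimize(lambda v:cost([v[0],v[1],.1565],[(n,p,m)]),[.538,-.006],method='Nelder-Mead'); print(n,r.x.round(4))
p=P[0][1]
print('stopface?',atz(p,(331,209),.041), 'tube', atz(p,(332,100),.041),atz(p,(331,20),.041))
```

```text
wrist [319.7, 143.5, 356.8, 184.3] 317 355 147 183 966Traceback (most recent call last):
  File "<stdin>", line 9, in <module>
  File "<stdin>", line 4, in red
ValueError: max() iterable argument is empty
```

```bash
cat > knob.py <<'E'
from h import *
from scipy.optimize import minimize
def red(p,b):
    im=p['image'].astype(int); m=(im[...,0]>60)&(im[...,0]>1.7*im[...,1])&(im[...,0]>1.7*im[...,2]); k=np.zeros_like(m); l,t,r,bt=[int(x) for x in b]; k[t-3:bt+4,l-3:r+4]=1
    m=(m&k).astype(np.uint8); c=max(cv2.findContours(m,0,2)[0],key=cv2.contourArea); h=np.zeros_like(m); cv2.drawContours(h,[cv2.convexHull(c)],-1,1,-1); return h>0
a=np.linspace(0,2*np.pi,60)
def model(p,x,y,zt):
    C=[[x+.017*np.cos(t),y+.017*np.sin(t),z] for z in (zt,zt-.026) for t in a]
    return cv2.convexHull(proj(p,C).astype(np.float32))
def cost(v,Ps):
    s=0
    for n,p,m in Ps:
        M=cv2.moments(model(p,*v)); ys,xs=np.nonzero(m)
        s+=(M['m10']/M['m00']-xs.mean())**2+(M['m01']/M['m00']-ys.mean())**2
    return s
def look(names):
    P=[]
    for n in names:
        p=camera(n); r=silhouettes('knob_grip',p)
        if not r: print(n,'none'); continue
        m=red(p,r[0]['bbox']); P.append((n,p,m)); print(n,m.sum(),round(cv2.contourArea(model(p,.538,-.006,.1565))))
    return P
def fit(P):
    for Ps in [P]+[[P[i],P[j]] for i in range(len(P)) for j in range(i)]:
        if len(Ps)<2: continue
        r=minimize(cost,[.538,-.006,.157],args=(Ps,),method='Nelder-Mead',options=dict(xatol=1e-5,fatol=1e-5,maxiter=800)); print([q[0] for q in Ps],r.x.round(4),r.fun.round(2))
    for q in P:
        r=minimize(lambda v:cost([v[0],v[1],.1565],[q]),[.538,-.006],method='Nelder-Mead'); print(q[0],r.x.round(4))
E
python3 - <<'E'
from knob import *
P=look(['wrist','top','side']); fit(P)
p=P[0][1]
print('stopface?',atz(p,(331,209),.041), 'tube', atz(p,(332,100),.041),atz(p,(331,20),.041))
E
```

```text
wrist 1278 1329
top none
side 289 313
['wrist', 'side'] [ 0.5374 -0.0063  0.1547] 0.45
['side', 'wrist'] [ 0.5374 -0.0063  0.1547] 0.45
wrist [ 0.5371 -0.006 ]
side [ 0.539  -0.0067]
stopface? [ 0.53761655 -0.09007449  0.041     ] tube [0.53732952 0.04532766 0.041     ] [0.53536796 0.13005104 0.041     ]
```

Request:
{"op": "drive_tool", "data": {
  "increments": [
    [[1,40,0],[0,0,0],0],
    [[1,40,0],[0,0,0],0],
    [[1,40,0],[0,0,0],0],
    [[1,40,0],[0,0,0],0],
    [[1,40,0],[0,0,0],0],
    [[1,40,0],[0,0,0],0],
    [[1,40,0],[0,0,0],0],
    [[1,40,0],[0,0,0],0]
  ]
}}

```text
clock: 3.75
eef_pos: [0.5294, 0.2975, 0.2874]
tool_rot: [0.707, 0.707, 0.0, 0.0]
ft_force: [0.3, -0.1, -0.7]
grip_width: -0.0001
grasp_force: 0.0
```

Request:
{"op": "drive_tool", "data": {
  "increments": [
    [[1,20,-25],[0,0,0],0],
    [[0,7,-38],[0,0,0],0],
    [[0,0,-40],[0,0,0],0],
    [[0,0,-40],[0,0,0],0],
    [[0,0,-40],[0,0,0],0],
    [[0,0,-40],[0,0,0],0],
    [[0,0,-20],[0,0,0],0],
    [[0,0,-10],[0,0,0],0]
  ]
}}

```text
clock: 4.42
eef_pos: [0.5278, 0.3208, 0.0296]
tool_rot: [0.707, 0.707, -0.004, -0.001]
ft_force: [-1.2, 0.2, -0.5]
grip_width: 0.0002
grasp_force: 0.0
```

Run:
```python
from h import *
p=camera('wrist'); save(p,'w2.png'); print(get_obs()['eef_pos'],get_obs()['ft_force'])
p=camera('side'); cv2.imwrite('pics/s2.png',cv2.resize(p['image'][60:200,280:440,::-1],None,fx=4,fy=4)); 
a=cv2.imread('pics/w2.png'); b=cv2.imread('pics/s2.png'); cv2.imwrite('pics/c2.png',np.hstack([cv2.resize(a,(448,280)),cv2.resize(b,(320,280))]))
```

```text
[0.52807986 0.32097285 0.02962504] [ 0.18631799 -0.50726874 -1.06592769]
```

View pics/c2.png

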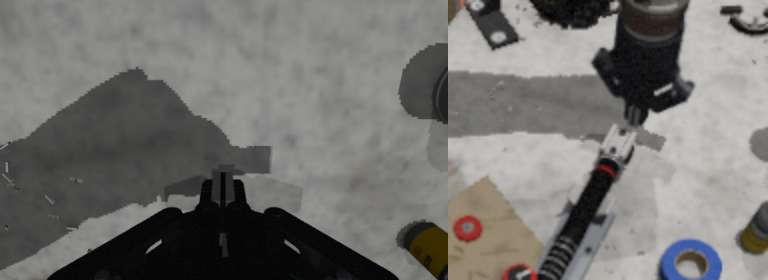

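The fingers stand just beyond the head and in line with it, so I'll approach and push slowly.

Request:
{"op": "drive_tool", "data": {
  "increments": [
    [[1,-6,0],[0,0,0],0],
    [[1,-5,0],[0,0,0],0],
    [[0,-4,0],[0,0,0],0],
    [[0,-4,0],[0,0,0],0],
    [[0,-3,0],[0,0,0],0],
    [[0,-3,0],[0,0,0],0],
    [[0,-3,0],[0,0,0],0],
    [[0,-3,0],[0,0,0],0]
  ]
}}

```text
clock: 5.18
eef_pos: [0.5327, 0.2913, 0.0345]
tool_rot: [0.707, 0.707, 0.0, 0.0]
ft_force: [-0.9, -0.9, -0.0]
grip_width: -0.0001
grasp_force: 0.0
```

Request:
{"op": "drive_tool", "data": {
  "increments": [
    [[0,-3,0],[0,0,0],0],
    [[0,-3,0],[0,0,0],0],
    [[0,-3,0],[0,0,0],0],
    [[0,-3,0],[0,0,0],0]
  ]
}}

```text
clock: 5.52
eef_pos: [0.5328, 0.2798, 0.0344]
tool_rot: [0.707, 0.707, 0.0, -0.0]
ft_force: [0.6, 1.1, 0.2]
grip_width: -0.0002
grasp_force: 0.8
```

Request:
{"op": "drive_tool", "data": {
  "increments": [
    [[0,-3,0],[0,0,0],0],
    [[0,-3,0],[0,0,0],0],
    [[0,-3,0],[0,0,0],0],
    [[0,-3,0],[0,0,0],0]
  ]
}}

```text
clock: 5.85
eef_pos: [0.5329, 0.2675, 0.0345]
tool_rot: [0.707, 0.707, 0.0, 0.0]
ft_force: [0.1, 2.0, 0.3]
grip_width: 0.0004
grasp_force: 1.0
```

Request:
{"op": "drive_tool", "data": {
  "increments": [
    [[0,-1.5,0],[0,0,0],0],
    [[0,-1.5,0],[0,0,0],0],
    [[0,-1,0],[0,0,0],0],
    [[0,-1,0],[0,0,0],0]
  ]
}}

```text
clock: 6.18
eef_pos: [0.5329, 0.2627, 0.0345]
tool_rot: [0.707, 0.707, 0.0, 0.0]
ft_force: [0.3, 2.9, 0.6]
grip_width: -0.0001
grasp_force: 1.1
```

Run:
```python
from h import *
p=camera('side'); save(p,'s3.png')
p=camera('top'); save(p,'t3.png')
a=cv2.imread('pics/s3.png')[90:290,260:420]; b=cv2.imread('pics/t3.png')[160:225,190:390]
cv2.imwrite('pics/c3.png',np.hstack([cv2.resize(a,(400,500)),cv2.resize(b,(400,130)) if 0 else np.vstack([cv2.resize(b,(400,130)),cv2.resize(cv2.imread('pics/t3.png')[165:215,300:390],(400,222)),np.zeros((148,400,3),np.uint8)])]))
```

```text
(no output)
```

View pics/c3.png

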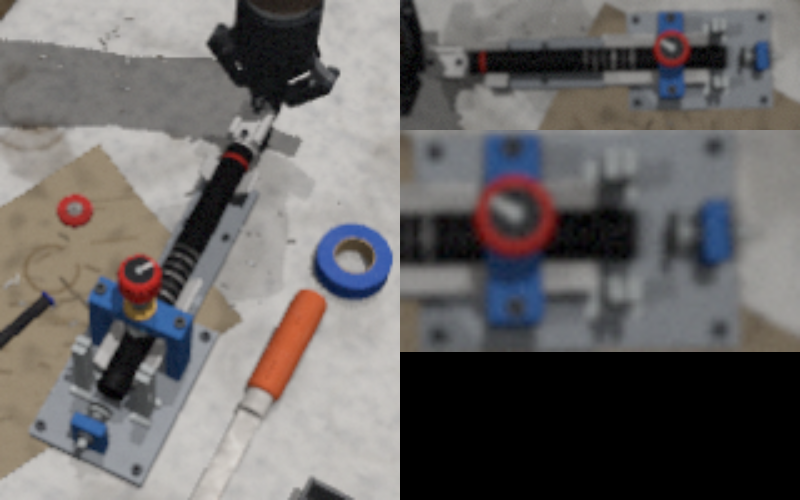

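The post has slid about 20 mm at 2–3 N. Its end, at about (635,235), is still roughly 12–17 mm short of the stop at about (672,235).

Request:
{"op": "drive_tool", "data": {
  "increments": [
    [[0,-1.5,0],[0,0,0],0],
    [[0,-1.5,0],[0,0,0],0],
    [[0,-1.5,0],[0,0,0],0],
    [[0,-1.5,0],[0,0,0],0],
    [[0,-1,0],[0,0,0],0],
    [[0,-1,0],[0,0,0],0]
  ]
}}

```text
clock: 6.78
eef_pos: [0.5328, 0.2546, 0.0344]
tool_rot: [0.707, 0.707, 0.0, -0.0]
ft_force: [0.5, 2.7, 0.9]
grip_width: 0.0001
grasp_force: 1.4
```

Request:
{"op": "drive_tool", "data": {
  "increments": [
    [[0,-0.7,0],[0,0,0],0],
    [[0,-0.7,0],[0,0,0],0],
    [[0,-0.6,0],[0,0,0],0]
  ]
}}

```text
clock: 7.03
eef_pos: [0.5327, 0.2526, 0.0344]
tool_rot: [0.707, 0.707, 0.0, 0.0]
ft_force: [0.7, 3.1, 1.5]
grip_width: 0.0001
grasp_force: 1.3
```

Request:
{"op": "drive_tool", "data": {
  "increments": [
    [[0,-0.7,0],[0,0,0],0],
    [[0,-0.7,0],[0,0,0],0],
    [[0,-0.6,0],[0,0,0],0]
  ]
}}

```text
clock: 7.28
eef_pos: [0.5327, 0.2505, 0.0343]
tool_rot: [0.707, 0.707, 0.0, -0.0]
ft_force: [0.7, 2.2, 2.3]
grip_width: 0.0
grasp_force: 1.4
```

Request:
{"op": "drive_tool", "data": {
  "increments": [
    [[0,-0.6,0],[0,0,0],0],
    [[0,-0.6,0],[0,0,0],0]
  ]
}}

```text
clock: 7.45
eef_pos: [0.5327, 0.2494, 0.0343]
tool_rot: [0.707, 0.707, 0.0, -0.0]
ft_force: [0.7, 2.5, 1.9]
grip_width: 0.0
grasp_force: 1.4
```

Request:
{"op": "drive_tool", "data": {
  "increments": [
    [[0,-0.6,0],[0,0,0],0],
    [[0,-0.6,0],[0,0,0],0]
  ]
}}

```text
clock: 7.62
eef_pos: [0.5327, 0.2482, 0.0343]
tool_rot: [0.707, 0.707, 0.0, -0.0]
ft_force: [-0.3, 2.7, 2.5]
grip_width: 0.0003
grasp_force: 1.4
```

Request:
{"op": "drive_tool", "data": {
  "increments": [
    [[0,-0.6,0],[0,0,0],0],
    [[0,-0.6,0],[0,0,0],0]
  ]
}}

```text
clock: 7.78
eef_pos: [0.5327, 0.2474, 0.0344]
tool_rot: [0.707, 0.707, 0.0, -0.0]
ft_force: [0.7, 5.3, 0.8]
grip_width: 0.0
grasp_force: 2.5
```

Request:
{"op": "drive_tool", "data": {
  "increments": [
    [[0,-0.5,0],[0,0,0],0],
    [[0,0,0],[0,0,0],0]
  ]
}}

```text
clock: 7.95
eef_pos: [0.5327, 0.2474, 0.0344]
tool_rot: [0.707, 0.708, 0.001, -0.001]
ft_force: [0.7, 5.6, 0.5]
grip_width: -0.0004
grasp_force: 2.7
```

Request:
{"op": "drive_tool", "data": {
  "increments": [
    [[0,-0.8,0],[0,0,0],0],
    [[0,0,0],[0,0,0],0]
  ]
}}

```text
clock: 8.12
eef_pos: [0.5327, 0.2473, 0.0344]
tool_rot: [0.706, 0.708, 0.001, -0.001]
ft_force: [1.1, 7.0, 0.7]
grip_width: 0.0003
grasp_force: 3.6
```

Home at 7 N. Next I back off, rise, and go over the knob while winding the wrist.

Request:
{"op": "drive_tool", "data": {
  "increments": [
    [[0,8,0],[0,0,0],0],
    [[0,15,20],[0,0,0],0],
    [[0,0,40],[0,0,6.75],0],
    [[0,0,40],[0,0,6.75],0],
    [[0,0,40],[0,0,6.75],0],
    [[0,0,40],[0,0,6.75],0],
    [[0,0,25],[0,0,6.75],0],
    [[0,-35,0],[0,0,6.75],0]
  ]
}}

```text
clock: 8.78
eef_pos: [0.5351, 0.2385, 0.2456]
tool_rot: [0.413, 0.911, 0.005, 0.004]
ft_force: [2.1, -0.4, 1.2]
grip_width: -0.0
grasp_force: 0.0
```

Request:
{"op": "drive_tool", "data": {
  "increments": [
    [[1,-35,0],[0,0,6.75],0.6],
    [[1,-35,0],[0,0,6.75],0.6],
    [[1,-35,0],[0,0,6.75],0.6],
    [[1,-35,0],[0,0,6.75],0.6],
    [[0,-35,0],[0,0,6.75],0.6],
    [[0,-35,0],[0,0,6.75],0.6],
    [[0,-20,0],[0,0,0],0.6],
    [[0,0,0],[0,0,0],0.6]
  ]
}}

```text
clock: 9.45
eef_pos: [0.5353, -0.0009, 0.2384]
tool_rot: [0.081, 0.997, -0.002, -0.002]
ft_force: [0.1, -0.3, -0.6]
grip_width: 0.0511
grasp_force: 0.0
```

Run:
```python
from knob import *
o=get_obs(); print({k:np.round(o[k],4) for k in ['eef_pos','joint_pos','ft_force','ft_torque','grip_width']})
P=look(['wrist','top','side']); fit(P)
t=[q for q in P if q[0]=='top']
p=camera('top'); save(p,'t4.png'); w=P[0][1]; save(w,'w4.png')
b=cv2.imread('pics/t4.png')[165:215,200:390]
cv2.imwrite('pics/c4.png',np.vstack([cv2.resize(b,(760,200)),cv2.resize(cv2.imread('pics/w4.png'),(760,400))[:, :]]))
```

```text
{'eef_pos': array([ 0.5353, -0.0009,  0.2384]), 'joint_pos': array([ 1.0000e-04,  3.1110e-01,  1.1860e-01,  1.3818e+00, -3.2000e-03,
        1.6280e-01]), 'ft_force': array([ 0.0561, -0.2621, -0.5781]), 'ft_torque': array([-0.0042,  0.0413, -0.0023]), 'grip_width': np.float64(0.0511)}
wrist 1765 1881
top none
side 286 313
['wrist', 'side'] [ 0.5376 -0.0059  0.1537] 0.14
['side', 'wrist'] [ 0.5376 -0.0059  0.1537] 0.14
wrist [ 0.5365 -0.0057]
side [ 0.5387 -0.0067]
```

View pics/c4.png

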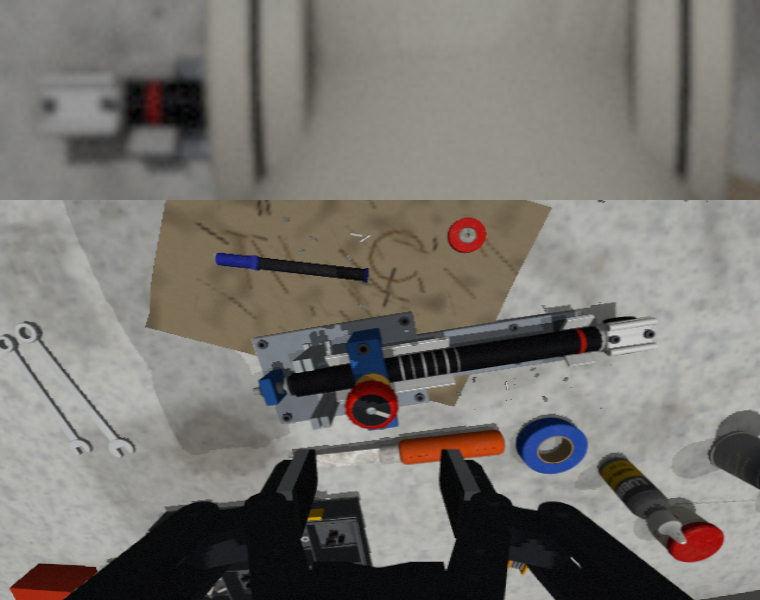

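The wrist view shows the post end against the stop button at (285,385) and the knob at (372,403). Clockwise turning raises q6, so I'll wind back to q6 ≈ -2.9 before gripping.

Request:
{"op": "drive_tool", "data": {
  "increments": [
    [[2,-5,0],[0,0,7],0.6],
    [[0,0,0],[0,0,7],0.6],
    [[0,0,0],[0,0,7],0.6],
    [[0,0,0],[0,0,7],0.6],
    [[0,0,0],[0,0,7],0.6],
    [[0,0,0],[0,0,7],0.6],
    [[0,0,0],[0,0,7],0.6],
    [[0,0,0],[0,0,7],0.6]
  ]
}}

```text
clock: 10.47
eef_pos: [0.5386, -0.0002, 0.2392]
tool_rot: [-0.403, 0.915, -0.0, -0.0]
ft_force: [-0.2, -0.7, 0.8]
grip_width: 0.0511
grasp_force: 0.0
```

Request:
{"op": "drive_tool", "data": {
  "increments": [
    [[0,0,0],[0,0,7],0.6],
    [[0,0,0],[0,0,7],0.6],
    [[0,0,0],[0,0,7],0.6],
    [[0,0,0],[0,0,7],0.6],
    [[0,0,0],[0,0,7],0.6],
    [[0,0,0],[0,0,7],0.6],
    [[0,0,0],[0,0,7],0.6],
    [[0,0,0],[0,0,7],0.6]
  ]
}}

```text
clock: 11.13
eef_pos: [0.5386, -0.0002, 0.2393]
tool_rot: [0.785, -0.619, -0.0, 0.0]
ft_force: [-0.2, 0.2, 0.0]
grip_width: 0.0511
grasp_force: 0.0
```

Request:
{"op": "drive_tool", "data": {
  "increments": [
    [[0,0,0],[0,0,7],0.6],
    [[0,0,0],[0,0,7],0.6],
    [[0,0,0],[0,0,7],0.6],
    [[0,0,0],[0,0,7],0.6],
    [[0,0,0],[0,0,7],0.6],
    [[0,0,0],[0,0,7],0.6],
    [[0,0,0],[0,0,7],0.6],
    [[0,0,0],[0,0,7],0.6]
  ]
}}

```text
clock: 11.8
eef_pos: [0.5386, -0.0002, 0.2392]
tool_rot: [0.984, -0.178, -0.0, 0.0]
ft_force: [-0.4, -0.0, -0.6]
grip_width: 0.0513
grasp_force: 0.0
```

Request:
{"op": "drive_tool", "data": {
  "increments": [
    [[0,0,0],[0,0,0],0.6],
    [[0,0,0],[0,0,0],0.6]
  ]
}}

```text
clock: 11.97
eef_pos: [0.5387, -0.0005, 0.2393]
tool_rot: [0.983, -0.183, -0.0, 0.0]
ft_force: [0.3, 0.4, 0.7]
grip_width: 0.0508
grasp_force: 0.0
```

Run:
```python
from knob import *
o=get_obs(); print({k:np.round(o[k],4) for k in ['eef_pos','joint_pos','tool_rot','ft_force','ft_torque','grip_width']})
P=look(['wrist','side']); fit(P)
```

```text
{'eef_pos': array([ 5.387e-01, -5.000e-04,  2.393e-01]), 'joint_pos': array([-9.0000e-04,  3.1490e-01,  1.2610e-01,  1.3822e+00, -1.0000e-04,
       -2.7749e+00]), 'tool_rot': array([ 9.832e-01, -1.827e-01, -1.000e-04,  1.000e-04]), 'ft_force': array([0.3305, 0.4391, 0.6579]), 'ft_torque': array([-0.0239, -0.0424, -0.0157]), 'grip_width': np.float64(0.0508)}
wrist 1816 1880
side 287 313
['wrist', 'side'] [ 0.5377 -0.0065  0.157 ] 0.4
['side', 'wrist'] [ 0.5377 -0.0065  0.157 ] 0.4
wrist [ 0.5374 -0.0065]
side [ 0.5388 -0.0067]
```

Request:
{"op": "drive_tool", "data": {
  "increments": [
    [[-1.1,-5.8,0],[0,0,0],0.6],
    [[0,0,-30],[0,0,0],0.6],
    [[0,0,-30],[0,0,0],0.6],
    [[0,0,-20],[0,0,0],0.6],
    [[0,0,-15],[0,0,0],0.6],
    [[0,0,-8],[0,0,0],0.6],
    [[0,0,-5],[0,0,0],0.6],
    [[0,0,0],[0,0,0],0.6]
  ]
}}

```text
clock: 12.83
eef_pos: [0.5372, -0.0073, 0.1307]
tool_rot: [0.983, -0.182, -0.001, 0.0]
ft_force: [-0.3, -1.1, -0.2]
grip_width: 0.0511
grasp_force: 0.0
```

Run:
```python
from h import *
o=get_obs(); print({k:np.round(o[k],4) for k in ['eef_pos','ft_force','ft_torque','grip_width']})
p=camera('side'); save(p,'s5.png'); cv2.imwrite('pics/c5.png',cv2.resize(p['image'][150:260,260:380,::-1],(600,550),interpolation=2))
```

```text
{'eef_pos': array([ 0.5372, -0.0073,  0.1307]), 'ft_force': array([-0.2893, -1.0932, -0.2272]), 'ft_torque': array([ 0.0043,  0.0138, -0.0074]), 'grip_width': np.float64(0.0511)}
```

View pics/c5.png

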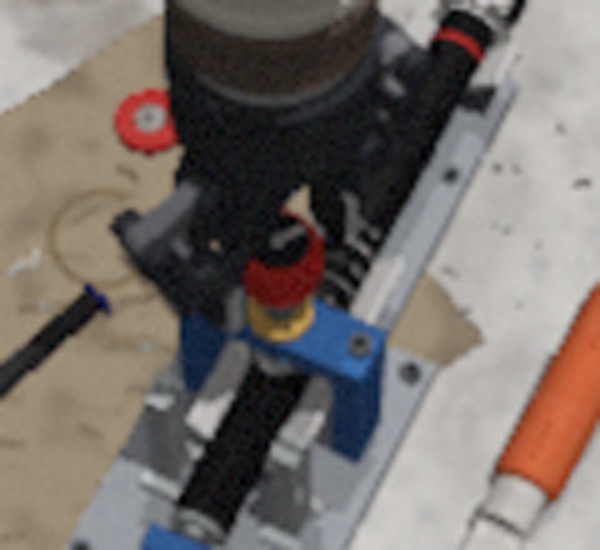

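The fingers straddle the knob, with the near tip at (238,315) beside the knob's base. Closing gently.

Request:
{"op": "drive_tool", "data": {
  "increments": [
    [[0,0,0],[0,0,0],0.41],
    [[0,0,0],[0,0,0],0.41],
    [[0,0,0],[0,0,0],0.385],
    [[0,0,0],[0,0,0],0.385]
  ]
}}

```text
clock: 13.22
eef_pos: [0.5386, -0.007, 0.1326]
tool_rot: [0.983, -0.182, 0.001, -0.0]
ft_force: [0.1, 0.4, 3.5]
grip_width: 0.0334
grasp_force: 13.7
```

```bash
cat > st.py <<'E'
from workcell import get_obs
import numpy as np
o=get_obs(); print({k:np.round(o[k],4).tolist() for k in ['eef_pos','ft_force','ft_torque','grip_width','grasp_force','joint_pos','tool_rot']})
E
python3 st.py
```

```text
{'eef_pos': [0.5386, -0.007, 0.1326], 'ft_force': [0.1493, 0.3507, 3.541], 'ft_torque': [0.041, 0.0111, 0.0154], 'grip_width': 0.0334, 'grasp_force': 13.6963, 'joint_pos': [-0.0131, 0.3759, -0.0712, 1.1209, 0.0001, -2.7889], 'tool_rot': [0.9833, -0.1819, 0.0014, -0.0003]}
```

Request:
{"op": "drive_tool", "data": {
  "increments": [
    [[0,0,0.4],[0,0,0],0.37],
    [[0,0,0],[0,0,0],0.37],
    [[0,0,0],[0,0,0],0.37]
  ]
}}

```text
clock: 13.47
eef_pos: [0.5385, -0.007, 0.1327]
tool_rot: [0.983, -0.182, 0.001, -0.0]
ft_force: [1.0, -0.1, 5.6]
grip_width: 0.0324
grasp_force: 40.4
```

Request:
{"op": "drive_tool", "data": {
  "increments": [
    [[0,0,-0.2],[0,0,-6],0.37],
    [[0,0,-0.2],[0,0,-6],0.37],
    [[0,0,-0.2],[0,0,-6],0.37],
    [[0,0,-0.2],[0,0,-6],0.37]
  ]
}}

```text
clock: 13.8
eef_pos: [0.5383, -0.0074, 0.132]
tool_rot: [0.923, -0.385, 0.001, -0.0]
ft_force: [-0.2, 0.3, 6.4]
grip_width: 0.0325
grasp_force: 40.5
```

```bash
python3 st.py
```

```text
{'eef_pos': [0.5383, -0.0074, 0.132], 'ft_force': [-0.2201, 0.2527, 6.4243], 'ft_torque': [-0.2058, 0.0454, 0.0833], 'grip_width': 0.0325, 'grasp_force': 40.511, 'joint_pos': [-0.0133, 0.3765, -0.0722, 1.12, -0.0007, -2.365], 'tool_rot': [0.923, -0.3848, 0.0011, -0.0001]}
```

Request:
{"op": "drive_tool", "data": {
  "increments": [
    [[0,0,0.8],[0,0,0],0.377],
    [[0,0,-0.2],[0,0,-6],0.377],
    [[0,0,-0.2],[0,0,-6],0.377],
    [[0,0,-0.2],[0,0,-6],0.377]
  ]
}}

```text
clock: 14.13
eef_pos: [0.538, -0.0076, 0.1314]
tool_rot: [0.852, -0.524, 0.001, 0.0]
ft_force: [-0.3, -1.2, 3.3]
grip_width: 0.0323
grasp_force: 40.2
```

```bash
python3 st.py
```

```text
{'eef_pos': [0.538, -0.0076, 0.1314], 'ft_force': [-0.3241, -1.2315, 3.2838], 'ft_torque': [-0.2706, -0.1856, 0.0295], 'grip_width': 0.0323, 'grasp_force': 40.2131, 'joint_pos': [-0.0135, 0.3772, -0.0726, 1.12, -0.001, -2.0525], 'tool_rot': [0.8518, -0.5238, 0.0007, 0.0002]}
```

Request:
{"op": "drive_tool", "data": {
  "increments": [
    [[0,0,0.3],[0,0,-6],0.377],
    [[0,0,-0.2],[0,0,-6],0.377],
    [[0,0,-0.2],[0,0,-6],0.377],
    [[0,0,-0.2],[0,0,-6],0.377],
    [[0,0,-0.2],[0,0,-6],0.377]
  ]
}}

```text
clock: 14.55
eef_pos: [0.5374, -0.0077, 0.1304]
tool_rot: [-0.687, 0.726, -0.0, -0.001]
ft_force: [-0.0, -1.3, 2.3]
grip_width: 0.0323
grasp_force: 40.1
```

```bash
python3 st.py
```

```text
{'eef_pos': [0.5374, -0.0077, 0.1304], 'ft_force': [-0.0465, -1.2971, 2.2838], 'ft_torque': [-0.3171, -0.0722, 0.0631], 'grip_width': 0.0323, 'grasp_force': 40.071, 'joint_pos': [-0.0136, 0.3781, -0.0742, 1.1191, -0.0012, -1.5289], 'tool_rot': [-0.6872, 0.7265, -0.0003, -0.0006]}
```

Request:
{"op": "drive_tool", "data": {
  "increments": [
    [[0,0,0.1],[0,0,-6],0.377],
    [[0,0,-0.2],[0,0,-6],0.377],
    [[0,0,-0.2],[0,0,-6],0.377],
    [[0,0,-0.2],[0,0,-6],0.377]
  ]
}}

```text
clock: 14.88
eef_pos: [0.5369, -0.0076, 0.1296]
tool_rot: [-0.521, 0.853, -0.0, -0.001]
ft_force: [-0.9, -0.3, 1.1]
grip_width: 0.0323
grasp_force: 40.0
```

```bash
python3 st.py
```

```text
{'eef_pos': [0.5369, -0.0076, 0.1296], 'ft_force': [-0.9419, -0.2939, 1.0655], 'ft_torque': [-0.3031, 0.034, 0.0661], 'grip_width': 0.0323, 'grasp_force': 40.0027, 'joint_pos': [-0.0135, 0.3787, -0.0755, 1.1182, -0.0011, -1.11], 'tool_rot': [-0.5212, 0.8534, -0.0001, -0.0009]}
```

Request:
{"op": "drive_tool", "data": {
  "increments": [
    [[0,0,-0.2],[0,0,-6],0.377],
    [[0,0,-0.2],[0,0,-6],0.377],
    [[0,0,-0.2],[0,0,-6],0.377],
    [[0,0,-0.2],[0,0,-6],0.377]
  ]
}}

```text
clock: 15.22
eef_pos: [0.5365, -0.0073, 0.1288]
tool_rot: [-0.332, 0.943, 0.0, -0.001]
ft_force: [-1.3, 0.1, 2.5]
grip_width: 0.0325
grasp_force: 40.1
```

```bash
python3 st.py
```

```text
{'eef_pos': [0.5365, -0.0073, 0.1288], 'ft_force': [-1.276, 0.0761, 2.4599], 'ft_torque': [-0.104, 0.2265, 0.0639], 'grip_width': 0.0325, 'grasp_force': 40.0651, 'joint_pos': [-0.0133, 0.3792, -0.077, 1.1169, -0.0006, -0.6911], 'tool_rot': [-0.3325, 0.9431, 0.0001, -0.0012]}
```

Request:
{"op": "drive_tool", "data": {
  "increments": [
    [[0,0,-0.1],[0,0,-6],0.377],
    [[0,0,-0.2],[0,0,-6],0.377],
    [[0,0,-0.2],[0,0,-6],0.377]
  ]
}}

```text
clock: 15.47
eef_pos: [0.5364, -0.0071, 0.1282]
tool_rot: [-0.181, 0.984, 0.0, -0.001]
ft_force: [-1.6, 0.0, 2.5]
grip_width: 0.0325
grasp_force: 40.1
```

```bash
python3 st.py
```

```text
{'eef_pos': [0.5364, -0.0071, 0.1282], 'ft_force': [-1.6221, 0.0183, 2.4868], 'ft_torque': [0.0097, 0.2442, 0.0252], 'grip_width': 0.0325, 'grasp_force': 40.0611, 'joint_pos': [-0.0132, 0.3797, -0.0779, 1.1158, -0.0, -0.377], 'tool_rot': [-0.1809, 0.9835, 0.0002, -0.0013]}
```

Request:
{"op": "drive_tool", "data": {
  "increments": [
    [[0,0,-0.1],[0,0,-6],0.377],
    [[0,0,-0.2],[0,0,-6],0.377],
    [[0,0,-0.2],[0,0,-6],0.377]
  ]
}}

```text
clock: 15.72
eef_pos: [0.5363, -0.0067, 0.1277]
tool_rot: [-0.025, 1.0, 0.0, -0.001]
ft_force: [-1.6, 1.6, 1.9]
grip_width: 0.0325
grasp_force: 40.0
```

```bash
python3 st.py
```

```text
{'eef_pos': [0.5363, -0.0067, 0.1277], 'ft_force': [-1.6499, 1.5516, 1.9169], 'ft_torque': [0.1591, 0.2675, 0.0888], 'grip_width': 0.0325, 'grasp_force': 40.0316, 'joint_pos': [-0.0129, 0.3802, -0.0788, 1.1147, 0.0006, -0.0628], 'tool_rot': [-0.025, 0.9997, 0.0004, -0.0014]}
```

Request:
{"op": "drive_tool", "data": {
  "increments": [
    [[0,0,-0.1],[0,0,-6],0.377],
    [[0,0,-0.2],[0,0,-6],0.377]
  ]
}}

```text
clock: 15.88
eef_pos: [0.5363, -0.0065, 0.1273]
tool_rot: [0.08, 0.997, 0.0, -0.001]
ft_force: [-1.7, 2.6, 1.7]
grip_width: 0.0324
grasp_force: 40.0
```

```bash
python3 st.py
```

```text
{'eef_pos': [0.5363, -0.0065, 0.1273], 'ft_force': [-1.6863, 2.6229, 1.7345], 'ft_torque': [0.381, 0.216, 0.0726], 'grip_width': 0.0324, 'grasp_force': 39.9786, 'joint_pos': [-0.0128, 0.3805, -0.0793, 1.1139, 0.0011, 0.1466], 'tool_rot': [0.0796, 0.9968, 0.0005, -0.0015]}
```

Request:
{"op": "drive_tool", "data": {
  "increments": [
    [[0,0,-0.2],[0,0,-6],0.377],
    [[0,0,-0.2],[0,0,-6],0.377]
  ]
}}

```text
clock: 16.05
eef_pos: [0.5363, -0.0063, 0.1269]
tool_rot: [0.183, 0.983, 0.001, -0.002]
ft_force: [-0.6, 1.5, 1.9]
grip_width: 0.0324
grasp_force: 40.0
```

```bash
python3 st.py
```

```text
{'eef_pos': [0.5363, -0.0063, 0.1269], 'ft_force': [-0.629, 1.4665, 1.9126], 'ft_torque': [0.4626, 0.2132, 0.0917], 'grip_width': 0.0324, 'grasp_force': 39.9679, 'joint_pos': [-0.0126, 0.3809, -0.0798, 1.1129, 0.0016, 0.356], 'tool_rot': [0.1833, 0.9831, 0.0005, -0.0016]}
```

Request:
{"op": "drive_tool", "data": {
  "increments": [
    [[0,0,-0.1],[0,0,-6],0.377],
    [[0,0,-0.2],[0,0,-6],0.377]
  ]
}}

```text
clock: 16.22
eef_pos: [0.5364, -0.0061, 0.1265]
tool_rot: [0.285, 0.959, 0.001, -0.002]
ft_force: [-0.5, 2.8, 1.2]
grip_width: 0.0323
grasp_force: 39.9
```

```bash
python3 st.py
```

```text
{'eef_pos': [0.5364, -0.0061, 0.1265], 'ft_force': [-0.4515, 2.7568, 1.1857], 'ft_torque': [0.6121, 0.1718, 0.1203], 'grip_width': 0.0323, 'grasp_force': 39.8977, 'joint_pos': [-0.0125, 0.3813, -0.0803, 1.112, 0.002, 0.5654], 'tool_rot': [0.2849, 0.9585, 0.0006, -0.0016]}
```

Request:
{"op": "drive_tool", "data": {
  "increments": [
    [[0,0,-0.2],[0,0,-6],0.377],
    [[0,0,-0.2],[0,0,-6],0.377]
  ]
}}

```text
clock: 16.38
eef_pos: [0.5366, -0.0059, 0.1261]
tool_rot: [0.384, 0.924, 0.001, -0.002]
ft_force: [0.8, 2.4, 1.6]
grip_width: 0.0326
grasp_force: 39.9
```

```bash
python3 st.py
```

```text
{'eef_pos': [0.5366, -0.0059, 0.1261], 'ft_force': [0.8056, 2.3806, 1.5699], 'ft_torque': [0.711, -0.0048, 0.0691], 'grip_width': 0.0326, 'grasp_force': 39.8788, 'joint_pos': [-0.0124, 0.3817, -0.0808, 1.1108, 0.0024, 0.7748], 'tool_rot': [0.3835, 0.9235, 0.0006, -0.0016]}
```

Request:
{"op": "drive_tool", "data": {
  "increments": [
    [[0,0,0],[0,0,-6],0.377]
  ]
}}

```text
clock: 16.47
eef_pos: [0.5366, -0.0058, 0.126]
tool_rot: [0.431, 0.902, 0.001, -0.002]
ft_force: [-0.5, 4.5, -2.1]
grip_width: 0.0325
grasp_force: 39.7
```

```bash
python3 st.py
```

```text
{'eef_pos': [0.5366, -0.0058, 0.126], 'ft_force': [-0.46, 4.5404, -2.1452], 'ft_torque': [0.6888, -0.1193, 0.0981], 'grip_width': 0.0325, 'grasp_force': 39.6616, 'joint_pos': [-0.0123, 0.3819, -0.0809, 1.1104, 0.0025, 0.8796], 'tool_rot': [0.4313, 0.9022, 0.0006, -0.0016]}
```

Request:
{"op": "drive_tool", "data": {
  "increments": [
    [[0,0,0],[0,0,-6],0.377]
  ]
}}

```text
clock: 16.55
eef_pos: [0.5367, -0.0058, 0.1258]
tool_rot: [0.478, 0.878, 0.001, -0.002]
ft_force: [0.6, 4.0, -2.4]
grip_width: 0.0328
grasp_force: 39.6
```

```bash
python3 st.py
```

```text
{'eef_pos': [0.5367, -0.0058, 0.1258], 'ft_force': [0.6323, 4.003, -2.3991], 'ft_torque': [0.7801, -0.3339, 0.1379], 'grip_width': 0.0328, 'grasp_force': 39.5527, 'joint_pos': [-0.0123, 0.3821, -0.081, 1.11, 0.0027, 0.9842], 'tool_rot': [0.4779, 0.8784, 0.0006, -0.0017]}
```

Request:
{"op": "drive_tool", "data": {
  "increments": [
    [[0,0,-0.6],[0,0,-3],0.377]
  ]
}}

```text
clock: 16.63
eef_pos: [0.5368, -0.0058, 0.1256]
tool_rot: [0.5, 0.866, 0.001, -0.002]
ft_force: [-1.8, 4.2, 3.0]
grip_width: 0.0323
grasp_force: 40.2
```

```bash
python3 st.py
```

```text
{'eef_pos': [0.5368, -0.0058, 0.1256], 'ft_force': [-1.8281, 4.1527, 2.9625], 'ft_torque': [0.768, 0.1487, 0.1063], 'grip_width': 0.0323, 'grasp_force': 40.168, 'joint_pos': [-0.0122, 0.3823, -0.0814, 1.1091, 0.0027, 1.0358], 'tool_rot': [0.5003, 0.8658, 0.0007, -0.0015]}
```

Request:
{"op": "drive_tool", "data": {
  "increments": [
    [[0,0,-0.1],[0,0,-3],0.377]
  ]
}}

```text
clock: 16.72
eef_pos: [0.5368, -0.0057, 0.1255]
tool_rot: [0.522, 0.853, 0.001, -0.002]
ft_force: [-0.9, 4.9, 0.2]
grip_width: 0.0329
grasp_force: 39.9
```

```bash
python3 st.py
```

```text
{'eef_pos': [0.5368, -0.0057, 0.1255], 'ft_force': [-0.8528, 4.8766, 0.1925], 'ft_torque': [0.74, -0.0314, 0.1562], 'grip_width': 0.0329, 'grasp_force': 39.9029, 'joint_pos': [-0.0122, 0.3823, -0.0816, 1.1088, 0.0027, 1.0865], 'tool_rot': [0.5221, 0.8529, 0.0007, -0.0015]}
```

Request:
{"op": "drive_tool", "data": {
  "increments": [
    [[0,0,-0.1],[0,0,-5],0.377]
  ]
}}

```text
clock: 16.8
eef_pos: [0.5369, -0.0057, 0.1255]
tool_rot: [0.559, 0.829, 0.001, -0.001]
ft_force: [-0.5, 3.2, 0.1]
grip_width: 0.0324
grasp_force: 39.8
```

```bash
python3 st.py
```

```text
{'eef_pos': [0.5369, -0.0057, 0.1255], 'ft_force': [-0.545, 3.1515, 0.0509], 'ft_torque': [0.7628, -0.1589, 0.1024], 'grip_width': 0.0324, 'grasp_force': 39.833, 'joint_pos': [-0.0122, 0.3823, -0.0817, 1.1085, 0.0028, 1.1742], 'tool_rot': [0.559, 0.8292, 0.0007, -0.0015]}
```

Request:
{"op": "drive_tool", "data": {
  "increments": [
    [[0,0,-0.1],[0,0,-5],0.377]
  ]
}}

```text
clock: 16.88
eef_pos: [0.537, -0.0056, 0.1253]
tool_rot: [0.595, 0.804, 0.001, -0.001]
ft_force: [0.4, 4.0, -0.4]
grip_width: 0.0323
grasp_force: 39.8
```

```bash
python3 st.py
```

```text
{'eef_pos': [0.537, -0.0056, 0.1253], 'ft_force': [0.369, 3.9917, -0.4034], 'ft_torque': [0.7416, -0.1703, 0.0701], 'grip_width': 0.0323, 'grasp_force': 39.8031, 'joint_pos': [-0.0121, 0.3825, -0.0818, 1.108, 0.0028, 1.2625], 'tool_rot': [0.5951, 0.8037, 0.0007, -0.0014]}
```

Request:
{"op": "drive_tool", "data": {
  "increments": [
    [[0,0,-0.1],[0,0,-5],0.377]
  ]
}}

```text
clock: 16.97
eef_pos: [0.5371, -0.0056, 0.1253]
tool_rot: [0.63, 0.777, 0.001, -0.001]
ft_force: [1.8, 4.4, 0.9]
grip_width: 0.0323
grasp_force: 39.9
```

```bash
python3 st.py
```

```text
{'eef_pos': [0.5371, -0.0056, 0.1253], 'ft_force': [1.8073, 4.4404, 0.916], 'ft_torque': [0.8061, -0.1256, 0.0451], 'grip_width': 0.0323, 'grasp_force': 39.8985, 'joint_pos': [-0.0121, 0.3826, -0.0819, 1.1076, 0.0029, 1.3499], 'tool_rot': [0.6296, 0.7769, 0.0007, -0.0014]}
```

Request:
{"op": "drive_tool", "data": {
  "increments": [
    [[0,0,0],[0,0,-5],0.377]
  ]
}}

```text
clock: 17.05
eef_pos: [0.5372, -0.0056, 0.1253]
tool_rot: [0.663, 0.749, 0.001, -0.001]
ft_force: [0.3, 3.5, 2.2]
grip_width: 0.0322
grasp_force: 40.0
```

```bash
python3 st.py
```

```text
{'eef_pos': [0.5372, -0.0056, 0.1253], 'ft_force': [0.3326, 3.5094, 2.2468], 'ft_torque': [0.8218, -0.2568, -0.0554], 'grip_width': 0.0322, 'grasp_force': 40.0233, 'joint_pos': [-0.0122, 0.3826, -0.0817, 1.1075, 0.003, 1.4375], 'tool_rot': [0.663, 0.7486, 0.0008, -0.0014]}
```

Request:
{"op": "drive_tool", "data": {
  "increments": [
    [[0,0,0],[0,0,-5],0.377]
  ]
}}

```text
clock: 17.13
eef_pos: [0.5373, -0.0056, 0.1255]
tool_rot: [0.695, 0.719, 0.001, -0.001]
ft_force: [1.4, 3.6, 0.2]
grip_width: 0.0327
grasp_force: 39.8
```

```bash
python3 st.py
```

```text
{'eef_pos': [0.5373, -0.0056, 0.1255], 'ft_force': [1.4249, 3.577, 0.1802], 'ft_torque': [0.8112, -0.2349, 0.0964], 'grip_width': 0.0327, 'grasp_force': 39.7589, 'joint_pos': [-0.0121, 0.3823, -0.0815, 1.1079, 0.003, 1.5247], 'tool_rot': [0.695, 0.719, 0.0008, -0.0013]}
```

Request:
{"op": "drive_tool", "data": {
  "increments": [
    [[0,0,0],[0,0,-5],0.377]
  ]
}}

```text
clock: 17.22
eef_pos: [0.5374, -0.0056, 0.1255]
tool_rot: [0.726, 0.688, 0.001, -0.001]
ft_force: [1.1, 3.9, -0.9]
grip_width: 0.0322
grasp_force: 39.8
```

```bash
python3 st.py
```

```text
{'eef_pos': [0.5374, -0.0056, 0.1255], 'ft_force': [1.1326, 3.9167, -0.9427], 'ft_torque': [0.8074, -0.3283, 0.1105], 'grip_width': 0.0322, 'grasp_force': 39.8119, 'joint_pos': [-0.0121, 0.3824, -0.0815, 1.1075, 0.003, 1.6117], 'tool_rot': [0.7256, 0.6881, 0.0008, -0.0013]}
```

Request:
{"op": "drive_tool", "data": {
  "increments": [
    [[0,0,0],[0,0,-5],0.377]
  ]
}}

```text
clock: 17.3
eef_pos: [0.5375, -0.0056, 0.1254]
tool_rot: [0.755, 0.656, 0.001, -0.001]
ft_force: [1.9, 3.9, 0.8]
grip_width: 0.0323
grasp_force: 39.8
```

```bash
python3 st.py
```

```text
{'eef_pos': [0.5375, -0.0056, 0.1254], 'ft_force': [1.9249, 3.8562, 0.7884], 'ft_torque': [0.775, -0.342, 0.057], 'grip_width': 0.0323, 'grasp_force': 39.8364, 'joint_pos': [-0.0121, 0.3825, -0.0814, 1.1073, 0.003, 1.699], 'tool_rot': [0.7549, 0.6558, 0.0008, -0.0013]}
```

The torque now swings with a period of about 0.42 rad, so the ratchet is slipping. By my count q6 1.44 is the first click, and I aim for the fourth at about q6 2.7.

Request:
{"op": "drive_tool", "data": {
  "increments": [
    [[0,0,0],[0,0,-5],0.377],
    [[0,0,0],[0,0,-5],0.377]
  ]
}}

```text
clock: 17.47
eef_pos: [0.5377, -0.0056, 0.1257]
tool_rot: [0.809, 0.587, 0.001, -0.001]
ft_force: [1.1, 3.4, -0.8]
grip_width: 0.0324
grasp_force: 39.9
```

```bash
python3 st.py
```

```text
{'eef_pos': [0.5377, -0.0056, 0.1257], 'ft_force': [1.0642, 3.4151, -0.821], 'ft_torque': [0.7856, -0.4145, 0.107], 'grip_width': 0.0324, 'grasp_force': 39.8529, 'joint_pos': [-0.0121, 0.3823, -0.0811, 1.1074, 0.0029, 1.8736], 'tool_rot': [0.8093, 0.5875, 0.0008, -0.0012]}
```

Request:
{"op": "drive_tool", "data": {
  "increments": [
    [[0,0,0],[0,0,-5],0.377],
    [[0,0,0],[0,0,-5],0.377]
  ]
}}

```text
clock: 17.63
eef_pos: [0.5378, -0.0057, 0.1255]
tool_rot: [0.857, 0.515, 0.001, -0.001]
ft_force: [2.1, 2.5, -0.1]
grip_width: 0.0324
grasp_force: 39.8
```

```bash
python3 st.py
```

```text
{'eef_pos': [0.5378, -0.0057, 0.1255], 'ft_force': [2.0682, 2.5142, -0.0769], 'ft_torque': [0.7462, -0.4796, 0.086], 'grip_width': 0.0324, 'grasp_force': 39.8272, 'joint_pos': [-0.0121, 0.3826, -0.0812, 1.1068, 0.0027, 2.048], 'tool_rot': [0.8573, 0.5148, 0.0008, -0.0011]}
```

Request:
{"op": "drive_tool", "data": {
  "increments": [
    [[0,0,0],[0,0,-5],0.377],
    [[0,0,0],[0,0,-5],0.377]
  ]
}}

```text
clock: 17.8
eef_pos: [0.538, -0.0058, 0.1258]
tool_rot: [0.899, 0.438, 0.001, -0.001]
ft_force: [2.0, 2.6, -0.3]
grip_width: 0.0323
grasp_force: 39.8
```

```bash
python3 st.py
```

```text
{'eef_pos': [0.538, -0.0058, 0.1258], 'ft_force': [2.0467, 2.603, -0.3067], 'ft_torque': [0.5503, -0.4588, 0.2051], 'grip_width': 0.0323, 'grasp_force': 39.7549, 'joint_pos': [-0.0122, 0.3824, -0.0808, 1.107, 0.0026, 2.2229], 'tool_rot': [0.899, 0.4379, 0.0009, -0.001]}
```

Request:
{"op": "drive_tool", "data": {
  "increments": [
    [[0,0,0],[0,0,-5],0.377],
    [[0,0,0],[0,0,-5],0.377]
  ]
}}

```text
clock: 17.97
eef_pos: [0.5381, -0.0059, 0.1256]
tool_rot: [0.934, 0.358, 0.001, -0.001]
ft_force: [3.0, 2.6, -1.6]
grip_width: 0.0321
grasp_force: 39.7
```

```bash
python3 st.py
```

```text
{'eef_pos': [0.5381, -0.0059, 0.1256], 'ft_force': [3.0442, 2.6296, -1.6443], 'ft_torque': [0.6176, -0.656, 0.124], 'grip_width': 0.0321, 'grasp_force': 39.7156, 'joint_pos': [-0.0123, 0.3826, -0.081, 1.1064, 0.0022, 2.3971], 'tool_rot': [0.9337, 0.358, 0.0008, -0.0009]}
```

Request:
{"op": "drive_tool", "data": {
  "increments": [
    [[0,0,-0.1],[0,0,-5],0.377]
  ]
}}

```text
clock: 18.05
eef_pos: [0.5382, -0.006, 0.1255]
tool_rot: [0.948, 0.317, 0.001, -0.001]
ft_force: [3.0, 3.7, 0.4]
grip_width: 0.0326
grasp_force: 39.9
```

```bash
python3 st.py
```

```text
{'eef_pos': [0.5382, -0.006, 0.1255], 'ft_force': [3.0226, 3.6893, 0.4196], 'ft_torque': [0.5921, -0.5665, 0.052], 'grip_width': 0.0326, 'grasp_force': 39.8531, 'joint_pos': [-0.0124, 0.3827, -0.081, 1.1061, 0.0021, 2.4844], 'tool_rot': [0.9485, 0.3168, 0.0008, -0.0008]}
```

Request:
{"op": "drive_tool", "data": {
  "increments": [
    [[0,0,0],[0,0,-5],0.377]
  ]
}}

```text
clock: 18.13
eef_pos: [0.5383, -0.0061, 0.1256]
tool_rot: [0.961, 0.275, 0.001, -0.001]
ft_force: [3.8, 2.4, 0.9]
grip_width: 0.0325
grasp_force: 40.0
```

```bash
python3 st.py
```

```text
{'eef_pos': [0.5383, -0.0061, 0.1256], 'ft_force': [3.7603, 2.4479, 0.8922], 'ft_torque': [0.3757, -0.5186, -0.1014], 'grip_width': 0.0325, 'grasp_force': 40.0054, 'joint_pos': [-0.0124, 0.3826, -0.0808, 1.1061, 0.0018, 2.572], 'tool_rot': [0.9614, 0.275, 0.0009, -0.0007]}
```

Request:
{"op": "drive_tool", "data": {
  "increments": [
    [[0,0,0],[0,0,-5],0.377]
  ]
}}

```text
clock: 18.22
eef_pos: [0.5383, -0.0062, 0.1258]
tool_rot: [0.973, 0.233, 0.001, -0.001]
ft_force: [2.8, 2.4, 0.3]
grip_width: 0.0322
grasp_force: 39.9
```

```bash
python3 st.py
```

```text
{'eef_pos': [0.5383, -0.0062, 0.1258], 'ft_force': [2.8173, 2.4165, 0.3097], 'ft_torque': [0.5198, -0.6054, 0.1383], 'grip_width': 0.0322, 'grasp_force': 39.8623, 'joint_pos': [-0.0125, 0.3825, -0.0807, 1.1064, 0.0018, 2.6591], 'tool_rot': [0.9725, 0.2329, 0.0008, -0.0007]}
```

Request:
{"op": "drive_tool", "data": {
  "increments": [
    [[0,0,0],[0,0,-3],0.377]
  ]
}}

```text
clock: 18.3
eef_pos: [0.5383, -0.0062, 0.1257]
tool_rot: [0.978, 0.208, 0.001, -0.001]
ft_force: [2.8, 1.9, -0.1]
grip_width: 0.033
grasp_force: 39.8
```

```bash
python3 st.py
```

```text
{'eef_pos': [0.5383, -0.0062, 0.1257], 'ft_force': [2.836, 1.9052, -0.1354], 'ft_torque': [0.4391, -0.5275, 0.1175], 'grip_width': 0.033, 'grasp_force': 39.8231, 'joint_pos': [-0.0125, 0.3825, -0.0807, 1.1063, 0.0017, 2.7107], 'tool_rot': [0.9782, 0.2077, 0.0008, -0.0007]}
```

Four clicks are counted, possibly five. Releasing now.

Request:
{"op": "drive_tool", "data": {
  "increments": [
    [[0,0,0],[0,0,0],0.42],
    [[0,0,0],[0,0,0],0.5],
    [[0,0,0],[0,0,0],0.6],
    [[0,0,0],[0,0,0],0.6],
    [[0,0,10],[0,0,0],0.6],
    [[0,0,25],[0,0,0],0.6],
    [[0,0,35],[0,0,0],0.6],
    [[0,0,35],[0,0,0],0.6]
  ]
}}

```text
clock: 18.97
eef_pos: [0.5365, -0.0072, 0.2318]
tool_rot: [0.978, 0.208, -0.001, -0.0]
ft_force: [1.1, 0.4, 0.7]
grip_width: 0.0515
grasp_force: 0.0
```

Request:
{"op": "drive_tool", "data": {
  "increments": [
    [[-20,0,30],[0,0,0],0.6],
    [[-35,0,0],[0,0,0],0.6],
    [[-35,0,0],[0,0,0],0.6],
    [[-35,0,0],[0,0,0],0.6],
    [[-35,0,0],[0,0,0],0.6],
    [[0,0,0],[0,0,0],0.6]
  ]
}}

```text
clock: 19.47
eef_pos: [0.3707, -0.0071, 0.2611]
tool_rot: [0.978, 0.208, -0.002, -0.0]
ft_force: [-0.8, -0.3, 0.2]
grip_width: 0.0516
grasp_force: 0.0
```

```bash
python3 st.py
python3 - <<'E'
from knob import *
p=camera('side'); t=camera('top'); b=cv2.resize(p['image'][90:290,220:420,::-1],(480,480),interpolation=2)
tt=cv2.resize(t['image'][110:260,200:390,::-1],(320,253)); cv2.imwrite('pics/c6.png',np.hstack([b,np.vstack([tt,np.zeros((227,320,3),np.uint8)])]))
P=look(['wrist','side']); fit(P)
E
```

```text
{'eef_pos': [0.3707, -0.0071, 0.2611], 'ft_force': [-0.8447, -0.3372, 0.1858], 'ft_torque': [0.0155, -0.0098, 0.0111], 'grip_width': 0.0516, 'grasp_force': 0.0, 'joint_pos': [-0.0191, -0.0263, -0.2208, 1.3807, -0.0001, 2.7027], 'tool_rot': [0.9781, 0.2084, -0.0022, -0.0004]}Traceback (most recent call last):
  File "<stdin>", line 4, in <module>
  File "knob.py", line 21, in look
    m=red(p,r[0]['bbox']); P.append((n,p,m)); print(n,m.sum(),round(cv2.contourArea(model(p,.538,-.006,.1565))))
  File "knob.py", line 5, in red
    m=(m&k).astype(np.uint8); c=max(cv2.findContours(m,0,2)[0],key=cv2.contourArea); h=np.zeros_like(m); cv2.drawContours(h,[cv2.convexHull(c)],-1,1,-1); return h>0
                                ~~~^^^^^^^^^^^^^^^^^^^^^^^^^^^^^^^^^^^^^^^^^^^^^^^^
ValueError: max() iterable argument is empty
```

View pics/c6.png

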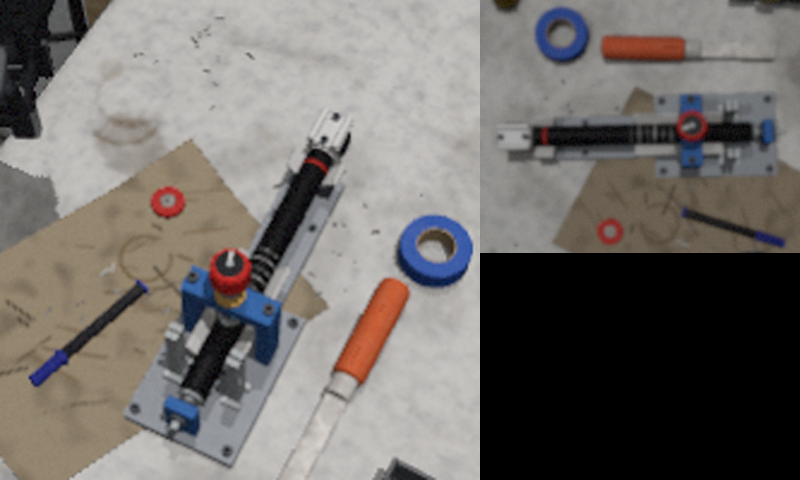

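The post end is on the stop at (185,400), the knob is free and lower, and the file, marker, tape and spoke key have not moved. Handing in.

```bash
python3 -c "
from workcell import job_done; print(job_done())"
```

```text
the job is handed in; nothing more can be done
None
```

The post is home on the length stop, pushed there with about 7 N. It is clamped by the knob alone with about four ratchet clicks, counted from wrist torque (possibly five). The knob is free, the loose items are untouched, and the job was handed in at about 20 s; no verdict was shown.

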